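# Bearing check on the electric dough roller

### The arm

A 7-joint arm with a two-finger parallel gripper is mounted at the origin on a cart in front of the work surface, level with it; the furniture and walls round the work are solid. World frame = base frame: x ahead of the robot, y to its left, z up, the work surface at z = 0. Lengths are in mm, angles in degrees, forces in N, time in s.
With the tool pointing down it reaches from about 425 to 925 mm from the base axis. Payload 6.8 kg.
Tool frame: the origin (TCP) lies midway between the tips of the shut fingers; the grasp point (between the pads) lies 19 mm behind it; z points along the fingers, y is the line along which they close (so a half turn about z gives the same grasp; the last joint's range is limited). The gripper opens to 85 mm and grips with 20 to 120 N. Pads are 22 mm wide; open, the fingers measure 114 mm over their backs; the gripper's body (76 mm by 85 mm) begins 54 mm behind the grasp point. The pads swing forward as they close: fully open they stand 13 mm farther back than shut.
Start: joints at [67.832, 27.33, 1.283, 89.118, -0.659, 63.558, -4.761], TCP at [185.77, -648.95, 231.308] pointing down, gripper open.
Joint ranges: [-169.35, 169.35], [-19.33, 120.38], [-80.79, 83.38], [13.8, 139.57], [-78.32, 258.32], [9.67, 109.79], [-169.56, 169.56]. Speed limits (degrees/s): [136.94, 136.94, 180, 180, 180, 180, 180].

### API

Orientations are given as [roll, pitch, yaw] about the fixed x, y, z axes, in that order (R = Rz(yaw) Ry(pitch) Rx(roll)).
In Python, from bench import manip gives the robot as it stands. The module is installed in compiled form; this text tells all that it offers.
- The arm moves only by the tool carry_out, never from a script. Its argument "deltas" is a list of rows, each a list of 7 numbers: the shift along the tool's x, y, z in units of 60 mm (1.0 is 60 mm), then the turn, a rotation vector about the tool's x, y, z in units of 5 degrees (1.0 is 5 degrees), then the finger opening in mm, from 0 to 85.4. A call has 1 to 20 rows; each row is the pose to reach, as a shift and turn from the pose commanded when the call began, along the tool's axes at that moment; what a row does not reach only later rows make up. A row lasts 1/8 s, in which the tool goes at most 62.5 mm and 10.7 degrees, less where a joint would pass 70% of its speed; a pose out of reach is approached as far as the arm can. A call with a gripper value outside its range is refused whole. The fingers move at their own pace and stop on an object; "force" is the grip in N (left out, the last holds). Time passes only in rows, so rows that repeat a pose let the fingers close. It gives the time, the measured TCP pose, the force, the opening and the grip force at its end, in the units of the state.
- manip.get_obs(): the state, without advancing time (a new reading comes with each control period).
- manip.get_image(name): name is "scene" or "top" or "wrist"; returns (picture, depth): 400x640x3 uint8, red, green, blue; 400x640 float32, mm along the optical axis (not along the pixel's ray), 0 where there is no reading.
- manip.camera_model(name): a dict with "mtx" (3x3 intrinsics, pixels), "world_to_cam" (4x4, takes a point from world to camera coordinates). Camera axes: x right, y down, z forward; pixel columns grow to the right and rows downward; lengths in mm; the calibration is good to about 2 mm. The wrist camera is an equidistant fisheye: a pixel r from the principal point sees the ray r / f radians off the axis. A picture is of the moment at which its call begins: read the wrist's pose just before it. camera_model takes no time and is no camera call; for the wrist camera it gives the pose at the moment of the call.
- manip.job_done(): hands the job in; it is judged then, once.
The state is a dict: "time_s": time; "joint_pos": joint angles; "qvel": joint speeds; "joint_torque": joint torques, N m; "position": TCP position; "tcp_rot": TCP orientation; "force": force on the tool from outside, world axes, zero at the start; "torque": the same for the moment, N m; "gripper_width": finger opening in mm; "gripper_force": force on a finger pad.
Only numpy, scipy, OpenCV 4.12 (cv2) and the standard library are available. Lean on these libraries where they do the work, as an engineer would, in place of code of your own. Each camera call takes 0.05 s, during which the arm holds its last target. There are 200 camera calls.

### The job

Do the running check on the electric dough roller: first prove its mushroom stop button by pressing it straight down until it latches, then twist it clockwise so that it springs back up and the machine is live again. Then lift the bearing probe out of its stand and hold its tip on the middle of the small ringed measuring pad on the bearing housing, the probe square to the sloping pad and pressed only lightly, so that the sprung tip is pushed in about half-way. Leave the other kitchen things where they are, and finish while still holding the probe there.

Things in the scene. Friction and masses are not known exactly. Their poses are not given: they have to be found in the camera images.
- machine: Electric dough roller, fixed, 210x270x168 mm. Origin: centre of its underside; x points from its front to its back, y to its left. Right (-y): white drive housing, flat top 125.5 mm high, with the stop button. Left (+y): grey bearing drum, 43 mm radius, axis level along y, 78 mm high, with the measuring pad. Two steel rollers between. Only the button is higher than 131 mm.
- stop_top (a point): Middle of the top of the black mushroom stop button, at x = -25, y = -88, z = 167.5 mm on the machine when up. The round head is 42 mm across and 20 mm high, its rim upright over the middle 10 mm, with 22 mm free below it when up. The point moves and turns with the head.
- stop_press (a joint): How far the stop button is pushed down, m: 0 up, 0.009 at the bottom stop. A spring (1.5 N at the top, 3.8 N at the bottom) lifts it; a sprung pawl inside catches it once it has been pushed past 0.0065 (about 3.5 N are needed on the way), and it then stays down at about 0.0065.
- stop_turn (a joint): Twist of the button's head, rad, positive clockwise seen from above; 0 at rest, stop at 1.1, a light spring turns it back. When the button is latched down, a twist past about 0.5 frees it from the pawl, and it springs up as soon as the hand lets it rise; turn to 0.75 or so to be sure.
- stand: Round grey holder for the probe, fixed to the worktop: foot 76 mm across and 8 mm high, sleeve 38 mm across with its rim 60 mm above the worktop and an upright bore 19.4 mm wide. Origin: centre of the underside, z up.
- probe: The bearing probe, 112 g, a round stick that stands tip down in the stand with its handle's shoulder on the rim. Origin: centre of the nose's end face, which is 25 mm above the worktop at the start; z runs up along the stick. Nose of black rubber 16 mm across from z = 0 to 35 mm, black handle 24 mm across from z = 35 to 130 mm. To leave the stand it must rise 43 mm straight up.
- probe_tip (a joint): How far the probe's sprung steel tip is pushed in, m: 0 fully out, 0.008 pushed in flush with the nose. The spring pushes with 1 N at 0, 4.2 N at half-way, 7.4 N at 0.008.
- tip_end (a point): The rounded end of the steel tip (6.4 mm thick), on the probe's axis, 8 mm below the probe's origin when the tip is fully out. It moves with the tip.
- pad: The measuring pad, a bare steel disc 25 mm across with one turned ring and a centre mark, standing out from the bearing housing towards its front and top. Origin: centre of its face, at x = -22.4, y = 107, z = 126 mm on the machine; its z axis is the face's outward normal, which leans 25 degrees (0.436 rad) from vertical towards the machine's front (-x).
- mug: White dotted mug with a handle, 78 x 114 x 93 mm, a bystander; it and the stand change places. Origin: centre of its underside.
- flour_jar: Jar with a dark lid and white contents, 67 mm across, 110 mm high, a bystander. Origin: centre of its underside.
- pepper_mill: Wooden pepper mill, 58 mm across, 150 mm high, a bystander. Origin: centre of its underside.
- spice: Spice jar with a red cap, 45 mm across, 106 mm high, a bystander. Origin: centre of its underside.
- spice_b: Spice jar with a red cap, 46 mm across, 96 mm high, a bystander. Origin: centre of its underside.
- soap: Pump bottle of soap, 47 x 61 x 155 mm, a bystander. Origin: centre of its underside.
- tub: Low round tub with a flat lid, 62 mm across, 35 mm high, a bystander. Origin: centre of its underside.
Mind the look-alikes: they are no part of the job. There is more than one size of the probe; the job needs the middle-sized.

How it is judged:
By the outcome, as a careful person would: the job done as asked, in the order asked, and still so for the second after the job is handed in, while the arm keeps its last pose, push and grip.
It also fails if it takes over 61 s, if anything falls off the work surface, if the arm or the gripper's body presses on something with over 40 N, if the wrist force passes 120 N, or if a joint passes its speed limit or range.

## Working session

There is one attempt and no reset: what is moved stays moved. The work goes in short steps, Python scripts to look and compute and a tool call to move; the robot and the scene stay as the last step left them, time stands still between calls to the robot, and variables do not carry over. Pictures are saved under pics/ and viewed, at most 10 in all, crops included, and the job is handed in when it is done.

Besides the shell and the picture viewer there is one more tool, called after "Emit:" as name([rows], argument=value, ...), one row to a line, values as JSON. carry_out: Moves the arm, as the interface text tells. Its arguments: {"type":"object","properties":{"deltas":{"type":"array","items":{"type":"array","items":{"type":"number"}}},"force":{"type":"number"}},"required":["deltas"]}

```bash
mkdir -p pics && cat > h.py <<'E'
import numpy as np, cv2
from bench import manip
from scipy.spatial.transform import Rotation as R
def snap(n):
    m=manip.camera_model(n); im,d=manip.get_image(n)
    np.savez(f'pics/{n}.npz',im=im,d=d,K=m['mtx'],T=m['world_to_cam']); return im,d,m
def load(n):
    z=np.load(f'pics/{n}.npz'); return z['im'],z['d'],z['K'],z['T']
def cloud(d,K,T):
    v,u=np.indices(d.shape); K=np.array(K)
    P=np.stack([(u-K[0,2])/K[0,0]*d,(v-K[1,2])/K[1,1]*d,d],-1)
    Ti=np.linalg.inv(T); return P@Ti[:3,:3].T+Ti[:3,3]
def save(im,f,s=1): cv2.imwrite(f,cv2.resize(im[:,:,::-1],None,fx=s,fy=s,interpolation=cv2.INTER_CUBIC))
E
python3 - <<'E'
from h import *
for n in('scene','top'):
    im,d,m=snap(n); save(im,f'pics/{n}0.png',1.25); print(n,m['mtx'],m['world_to_cam'])
o=manip.get_obs(); print(o)
E
```

```text
scene [[497.28034924   0.         315.98524766]
 [  0.         497.28034924 198.65804764]
 [  0.           0.           1.        ]] [[-4.73491936e-01 -8.80696382e-01 -1.33891851e-02  3.39247933e+02]
 [-5.25243474e-01  2.94525904e-01 -7.98356928e-01  3.52601848e+02]
 [ 7.07053520e-01 -3.70982985e-01 -6.02035668e-01  1.01180222e+03]
 [ 0.00000000e+00  0.00000000e+00  0.00000000e+00  1.00000000e+00]]
top [[446.69076751   0.         332.00975906]
 [  0.         446.69076751 195.71538471]
 [  0.           0.           1.        ]] [[ 1.07206342e-01 -9.94233847e-01 -2.42020077e-03  3.13539498e+01]
 [-9.40698517e-01 -1.00645108e-01 -3.23970465e-01  5.61411411e+02]
 [ 3.21858820e-01  3.70083676e-02 -9.46064100e-01  1.26464528e+03]
 [ 0.00000000e+00  0.00000000e+00  0.00000000e+00  1.00000000e+00]]
{'time_s': 0.1, 'joint_pos': array([67.83373906, 27.3698509 ,  1.2799805 , 89.17185864, -0.65978169,
       63.55820702, -4.76120637]), 'qvel': array([ 0.06263253, -0.11247956,  0.0484487 , -0.22843876, -0.02809913,
       -0.04971067,  0.04686963]), 'joint_torque': array([ 4.81621057e-03, -5.97756422e+01,  1.61371775e+00, -2.81953794e+01,
        1.27825429e-02,  5.00193695e-03,  2.88025501e-05]), 'position': array([ 185.5950227 , -648.43321741,  230.44282809]), 'tcp_rot': array([-1.79907593e+02,  5.81815007e-03,  1.59735671e+01]), 'force': array([-0.34475095, -0.60024144, -0.59349923]), 'torque': array([ 0.02603592,  0.02967218, -0.0420101 ]), 'gripper_force': 0.0, 'gripper_width': 85.37388987212715}
```

View pics/scene0.png

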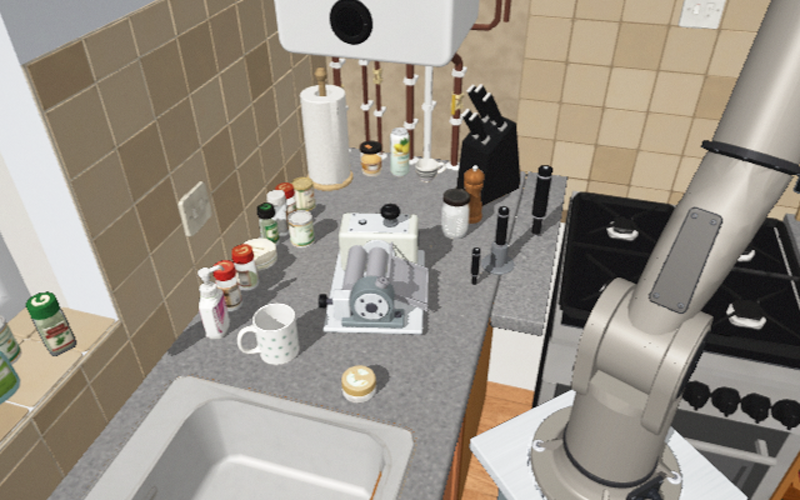

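View pics/top0.png

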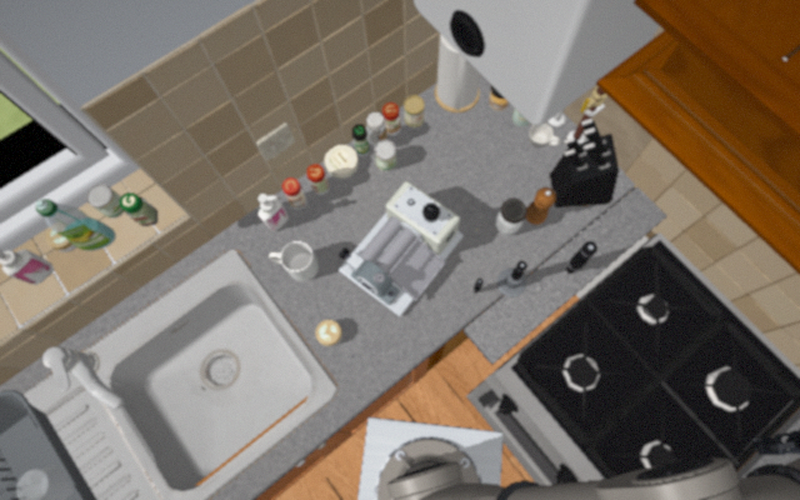

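Scene view (at 1.25x): the probes are at (475,265) small, (502,240) middle in the grey stand and (541,200) large. The button is at (391,211), the drum with its pad at (372,300). In the top view the button is at (431,212), the stand's probe at (517,270), the small one at (478,285) and the large one at (583,256). I'll measure next.

```bash
python3 - <<'E'
from h import *
for n,bx in(('scene',(250,150,450,280)),('top',(260,130,500,260))):
    im,d,K,T=load(n); P=cloud(d,K,T); z=P[...,2]
    u0,v0,u1,v1=bx
    c=im[v0:v1,u0:u1]; save(c,f'pics/{n}_c.png',3.2 if n=='top' else 4)
    dark=(im.max(2)<70)&(d>0)
    m=np.zeros_like(dark); m[v0:v1,u0:u1]=1
    nl,lab,st,ce=cv2.connectedComponentsWithStats((dark&m&(z>15)).astype(np.uint8))
    for i in range(1,nl):
        if st[i,4]>25:
            q=P[lab==i]; print(n,ce[i].round(1),st[i],'med',np.median(q,0).round(1),'z',np.percentile(q[:,2],[2,50,98]).round(1))
    # white housing top
    w=m&(abs(z-125.5)<5)&(im.min(2)>140)
    nl,lab,st,ce=cv2.connectedComponentsWithStats(w.astype(np.uint8))
    i=1+np.argmax(st[1:,4]); q=P[lab==i]; r=cv2.minAreaRect(q[:,:2].astype(np.float32)); print('housing',ce[i],st[i],r,np.median(q[:,2]))
E
```

```text
scene [365.3 157.7] [355 150  22  15 226] med [ 659.5 -136.   108.9] z [ 24.9 108.9 113.1]
scene [392.5 153.7] [384 150  25  12 160] med [ 737.7 -290.6   29.6] z [15.6 29.6 54. ]
scene [432.  161.1] [426 150  14  24 247] med [ 546.4 -291.4  109.6] z [ 69.6 109.6 147.9]
scene [311.9 169. ] [305 163  15  13 150] med [611.5  66.  163.3] z [142.7 163.3 168.5]
scene [402.5 168.5] [399 165   8   7  43] med [ 506.9 -154.1  152.5] z [146.  152.5 156.9]
scene [400.8 184.2] [396 173  10  23 173] med [ 504.6 -151.5  101.6] z [ 65.  101.6 136.3]
scene [428.9 180.8] [425 175   9  12  77] med [ 551.2 -295.1   36.6] z [15.9 36.6 57.1]
scene [380.  209.3] [377 198   7  22 110] med [474.4 -64.7  68.6] z [ 36.1  68.6 100. ]
scene [257.8 240.7] [255 236   7  10  57] med [518.8 269.7  68.5] z [55.2 68.5 77.8]
housing [301.26096257 180.08342246] [271 170  63  20 935] ((633.0503540039062, 85.29679870605469), (164.90362548828125, 92.27517700195312), 57.10128402709961) 125.20492525086354
top [466.5 146.2] [ 440  130   54   35 1560] med [ 747.2 -303.7  115.5] z [ 22.  115.5 208.2]
top [410.7 168.9] [402 161  20  17 213] med [ 660.5 -139.8  109.9] z [103.7 109.9 115. ]
top [344.8 169.4] [339 164  12  12 114] med [614.9  60.1 165.8] z [154.6 165.8 170.8]
top [464.4 206.3] [453 194  24  24 235] med [ 547.5 -296.2  138. ] z [ 29.3 138.  196.3]
top [275.2 202.2] [272 198   8   9  45] med [521.5 263.5  73.3] z [61.3 73.3 78.4]
top [414.3 217.5] [410 210  11  14  83] med [ 502.8 -155.4  120.5] z [ 72.9 120.5 159.2]
top [474.1 239.6] [444 211  56  49 315] med [ 473.4 -363.4   18.8] z [15.2 18.8 25.9]
top [381.9 229.2] [380 226   5   7  27] med [472.1 -68.7  71.1] z [39.3 71.1 98.2]
top [493.5 241. ] [488 240  12   3  26] med [ 484.6 -419.4   22.6] z [20.  22.6 28.6]
housing [336.33833177 168.75445173] [ 310  145   57   50 1067] ((632.255126953125, 81.08465576171875), (165.15530395507812, 87.01719665527344), 58.583702087402344) 125.03630465117931
```

View pics/scene_c.png

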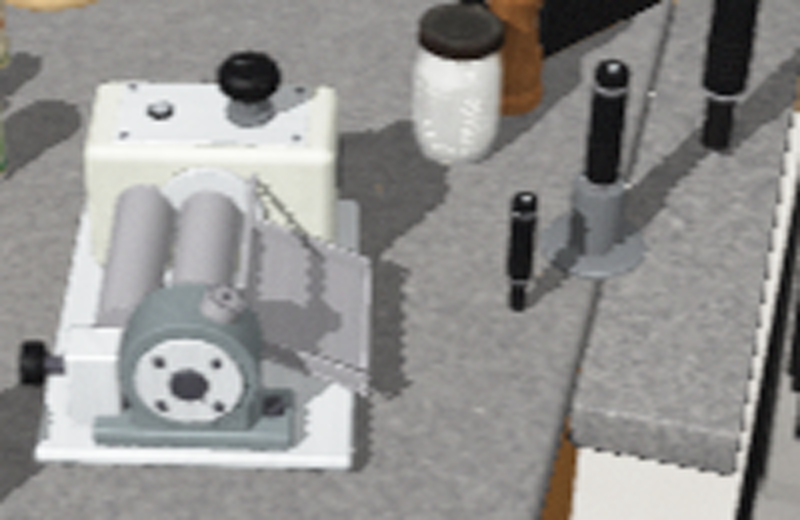

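View pics/top_c.png

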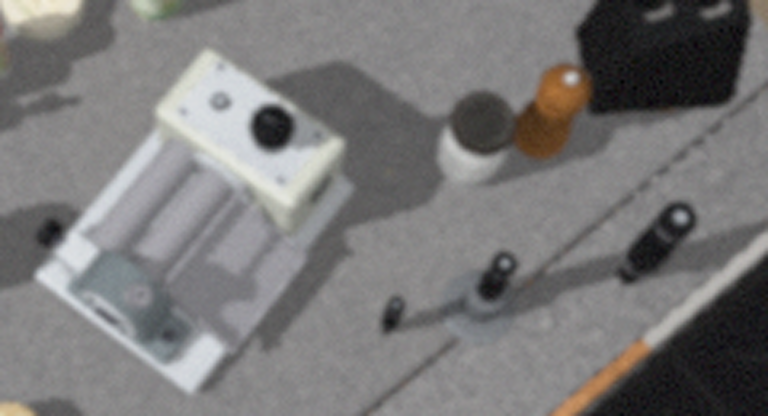

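The close crop confirms the choice: the middle-sized probe stands in the grey stand, with its top at crop (612,70). The small one at (525,200) and the large one at (735,20) stand loose. The button is at (250,75) and the ringed pad at (225,300), on the side towards the tray (front). Next I'll cast rays for the precise points.

```bash
cat >> h.py <<'E'
def ray(K,T,u,v,z):
    Ti=np.linalg.inv(T); r=Ti[:3,:3]@np.linalg.inv(K)@[u,v,1]; c=Ti[:3,3]; return c+r*(z-c[2])/r[2]
E
python3 - <<'E'
from h import *
pts={'scene':{'button':(311.9,168.6,157.5),'pad':(306,225,126),'ptop':(402.5,167,155)},'top':{'button':(344.8,169.6,157.5),'pad':(303.7,222.2,126),'ptop':(417,212,155)}}
for n in pts:
    im,d,K,T=load(n);P=cloud(d,K,T)
    for k,(u,v,z) in pts[n].items(): print(n,k,ray(K,T,u,v,z).round(1),P[int(round(v)),int(round(u))].round(1))
    # stand: grey-blue pixels in cylinder area near probe
    m=(np.hypot(P[...,0]-503,P[...,1]+153)<60)&(P[...,2]>62)&(P[...,2]<165)&(np.hypot(P[...,0]-503,P[...,1]+153)<30)
    q=P[m]; 
    for lo,hi in((65,95),(95,125),(125,165)):
        s=q[(q[:,2]>lo)&(q[:,2]<hi)]; print(lo,s[:,:2].mean(0).round(1),len(s))
    s=(np.hypot(P[...,0]-503,P[...,1]+153)<60)&(P[...,2]>4)&(P[...,2]<14); q=P[s]
    c,r=cv2.minEnclosingCircle(q[:,:2].astype(np.float32)); print('foot',c,r)
    # base plate/rect edge, all points z 5..200 in region
    s=(np.hypot(P[...,0]-540,P[...,1]-125)<190)&(P[...,2]>4)&(P[...,2]<130)&(im.min(2)>150)
    q=P[s]; print('plate',cv2.minAreaRect(q[:,:2].astype(np.float32)))
    # pad plane fit
    g=(np.hypot(P[...,0]-450,P[...,1]-167)<9)&(P[...,2]>110); q=P[g]; print('padpts',len(q),q.mean(0).round(1))
E
```

```text
scene button [620.   61.9 157.5] [605.7  69.  166.8]
scene pad [453. 167. 126.] [452.9 167.  126.1]
scene ptop [ 510.5 -155.7  155. ] [ 510.1 -153.8  155.8]
65 [ 506.7 -151.7] 76
95 [ 506.8 -151.6] 81
125 [ 508.1 -153.2] 107
foot (499.165771484375, -152.6626739501953) 57.631256103515625
plate ((541.5934448242188, 144.12496948242188), (314.05328369140625, 321.5172119140625), 64.9712142944336)
padpts 45 [449.5 168.4 121.7]
top button [618.   59.9 157.5] [613.4  59.  165.8]
top pad [454.2 162.9 126. ] [453.7 161.7 130.2]
top ptop [ 510.9 -158.1  155. ] [ 511.7 -158.5  152.5]
65 [ 505.8 -155.6] 24
95 [ 503.9 -156.5] 28
125 [ 509.4 -158.9] 76
foot (502.73980712890625, -153.14085388183594) 59.70285415649414
plate ((555.1500244140625, 128.66748046875), (213.40139770507812, 267.35546875), 59.08515167236328)
padpts 34 [449.5 167.2 122.8]
```

```bash
cat >> h.py <<'E'
def go(p,rpy,cur=None):
    """print shift (units of 60mm) and turn (units of 5deg) from cur (pos,rpy) to target"""
    o=manip.get_obs(); c,r=(o['position'],o['tcp_rot']) if cur is None else cur
    A=R.from_euler('xyz',r,degrees=True); B=R.from_euler('xyz',rpy,degrees=True)
    print('shift',(A.inv().apply(np.array(p)-c)/60).round(3),'turn',(np.degrees((A.inv()*B).as_rotvec())/5).round(3))
E
python3 - <<'E'
from h import *
o=manip.get_obs(); m=manip.camera_model('wrist'); Ti=np.linalg.inv(m['world_to_cam'])
A=R.from_euler('xyz',o['tcp_rot'],degrees=True).as_matrix()
print(m['mtx'],A.T@(Ti[:3,3]-o['position']),A.T@Ti[:3,:3])
s=([185.77,-648.95,231.308],[180,0,15.97])
go([440,-190,300],[180,0,15.97],s); go([618,61,260],[180,0,15.97],s)
E
```

```text
[[309.70691629   0.         320.88231467]
 [  0.         309.70691629 194.21215093]
 [  0.           0.           1.        ]] [  68.16837634    1.13337942 -141.96681167] [[-7.18701587e-04 -9.63250231e-01 -2.68604684e-01]
 [ 9.99999716e-01 -7.52744955e-04  2.37537489e-05]
 [-2.25071625e-04 -2.68604591e-01  9.63250499e-01]]
shift [ 6.178 -6.188 -1.145] turn [0. 0. 0.]
shift [10.181 -9.394 -0.478] turn [0. 0. 0.]
```

Emit:
carry_out([
  [0.5,-0.5,-1.1,0,0,0,85],
  [1.1,-1.1,-1.15,0,0,0,85],
  [1.8,-1.8,-1.15,0,0,0,85],
  [2.5,-2.5,-1.15,0,0,0,85],
  [3.2,-3.2,-1.15,0,0,0,85],
  [3.9,-3.9,-1.15,0,0,0,85],
  [4.6,-4.6,-1.15,0,0,0,85],
  [5.3,-5.3,-1.15,0,0,0,85],
  [5.9,-5.9,-1.15,0,0,0,85],
  [6.2,-6.2,-1.15,0,0,0,85],
  [6.2,-6.2,-1.15,0,0,0,85],
  [6.2,-6.2,-1.15,0,0,0,85],
])

```text
time_s: 1.6
position: [440.3, -190.1, 300.0]
tcp_rot: [180.0, 0.1, 15.9]
force: [-0.8, -0.0, -0.0]
gripper_width: 85.3
gripper_force: 0.0
```

```bash
cat >> h.py <<'E'
def wrays(K,T,uv):
    """world rays of equidistant fisheye pixels, scaled to unit camera z"""
    x=np.asarray(uv,float)-[K[0,2],K[1,2]]; r=np.linalg.norm(x,axis=-1,keepdims=True); th=r/K[0,0]
    q=np.concatenate([x/np.maximum(r,1e-9)*np.tan(th),np.ones_like(r)],-1)
    Ti=np.linalg.inv(T); return Ti[:3,3],q@Ti[:3,:3].T
def wcloud(d,K,T):
    v,u=np.indices(d.shape); c,q=wrays(K,T,np.stack([u,v],-1)); return c+q*d[...,None]
def wplane(K,T,uv,z):
    c,q=wrays(K,T,uv); return c+q*((z-c[2])/q[...,2])[...,None]
E
python3 - <<'E'
from h import *
im,d,m=snap('wrist'); save(im,'pics/w1.png',1.25)
P=wcloud(d,m['mtx'],m['world_to_cam']); z=P[...,2]
nr=np.hypot(P[...,0]-508,P[...,1]+155)<35
for lo,hi in((62,80),(80,100),(100,120),(120,140),(140,153),(153,162)):
    q=P[nr&(z>lo)&(z<hi)]; print(lo,len(q),q.mean(0).round(1) if len(q) else'', (np.ptp(q[:,:2],axis=0)).round(1))
rim=P[nr&(abs(z-60)<4)]; print('rim',len(rim),rim.mean(0).round(1),cv2.minEnclosingCircle(rim[:,:2].astype(np.float32)) )
f=P[(np.hypot(P[...,0]-508,P[...,1]+155)<60)&(abs(z-8)<3.5)]; print('foot',cv2.minEnclosingCircle(f[:,:2].astype(np.float32)))
print(manip.get_obs()['joint_pos'].round(1))
go([618,61,230],[180,0,15.97],([440.3,-190.1,300],[180,0,15.97]))
E
```

```text
Traceback (most recent call last):
ValueError: zero-size array to reduction operation maximum which has no identity
```

View pics/w1.png

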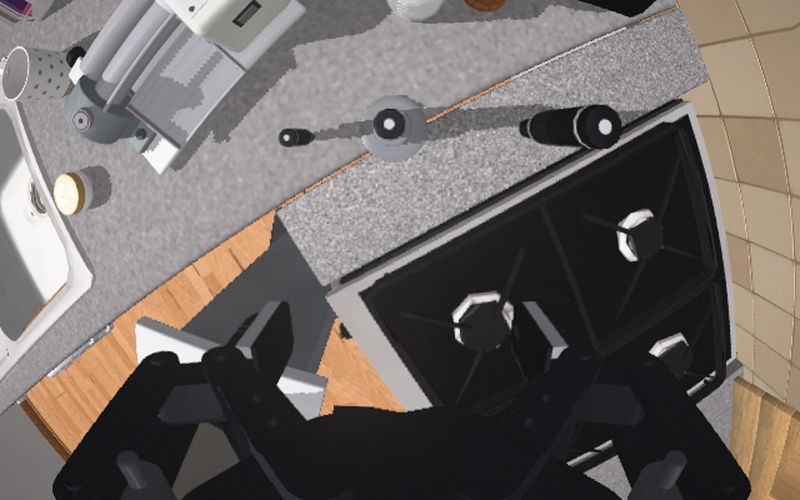

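Wrist view (at 1.25x): the middle probe's white-capped top is at (388,122), inside the stand's foot at (395,128). The pad with its ring is at (83,121). The small probe is at (293,137) and the large one at (600,127).

```bash
python3 - <<'E'
from h import *
im,d,K,T=load('wrist'); print('depth',(d>0).mean(),d[d>0][:1], d[97,310])
w=(im.min(2)>170).astype(np.uint8); nl,lab,st,ce=cv2.connectedComponentsWithStats(w)
for i in range(1,nl):
    if 290<ce[i][0]<330 and 80<ce[i][1]<115 : print(ce[i],st[i],wplane(K,T,ce[i],155).round(1))
dk=(im.max(2)<60).astype(np.uint8); dk[:80]=0;dk[125:]=0;dk[:,:280]=0;dk[:,345:]=0
nl,lab,st,ce=cv2.connectedComponentsWithStats(dk); 
for i in range(1,nl):
    if st[i,4]>30: print('dark',ce[i],st[i],wplane(K,T,ce[i],140).round(1))
for uv,z in(((310.4,97.6),155),((316,102.5),8),((66.4,96.8),126)): print(uv,wplane(K,T,np.array(uv),z).round(1))
P=wcloud(d,K,T); print(P[97,66],P[98,310])
f=P[(np.hypot(P[...,0]-508,P[...,1]+155)<50)&(abs(P[...,2]-8)<3.5)]; print('foot',len(f)); 
if len(f): print(cv2.minEnclosingCircle(f[:,:2].astype(np.float32)))
print(manip.get_obs()['joint_pos'].round(1))
go([618,61,230],[180,0,15.97],([440.3,-190.1,300],[180,0,15.97]))
E
```

```text
depth 0.9812578125 [302.87616] 273.08426
[293.5  81. ] [293  80   2   3   4] [ 525.4 -141.2  155. ]
[292.  88.] [292  88   1   1   1] [ 518.8 -141.6  155. ]
[310.68085106  98.57446809] [307  95   8   8  47] [ 513.7 -160.8  155. ]
[299. 104.] [299 104   1   1   1] [ 506.1 -151.8  155. ]
[291.67567568 112.7027027 ] [289 108   6  11  37] [ 496.5 -147.4  155. ]
dark [311.77134986  98.66942149] [299  87  25  24 363] [ 514.3 -161.2  140. ]
(310.4, 97.6) [ 514.5 -160.3  155. ]
(316, 102.5) [ 514.2 -163.3    8. ]
(66.4, 96.8) [457.4 157.  126. ]
[456.9198327  158.48015921 125.36316988] [ 514.09118246 -159.98700031  154.28971057]
foot 1390
((512.7992553710938, -162.18885803222656), 39.38276290893555)
[ 32.6   6.1 -18.  109.    2.1  65.3 -60.3]
shift [ 3.999 -3.209  1.167] turn [0. 0. 0.]
```

Emit:
carry_out([
  [0.6,-0.5,0,0,0,-1,85],
  [1.3,-1.1,0.2,0,0,-2,85],
  [2.0,-1.6,0.4,0,0,-3,85],
  [2.7,-2.2,0.6,0,0,-4.5,85],
  [3.4,-2.75,0.9,0,0,-6,85],
  [4.0,-3.2,1.1,0,0,-6,85],
  [4.0,-3.2,1.17,0,0,-6,85],
  [4.0,-3.2,1.17,0,0,-6,85],
])

```text
time_s: 2.65
position: [618.5, 59.5, 229.3]
tcp_rot: [-180.0, 0.1, 45.8]
force: [-0.1, -0.5, 0.1]
gripper_width: 84.9
gripper_force: 0.0
```

```bash
python3 - <<'E'
from h import *
o=manip.get_obs(); im,d,m=snap('wrist'); save(im,'pics/w2.png',1.25); K,T=m['mtx'],m['world_to_cam']
print(o['position'].round(1),o['tcp_rot'].round(1),o['joint_pos'].round(1),o['force'].round(1))
P=wcloud(d,K,T)
dk=((im.max(2)<75)&(P[...,2]>146)&(P[...,2]<172)&(np.hypot(P[...,0]-618,P[...,1]-61)<40)).astype(np.uint8)
nl,lab,st,ce=cv2.connectedComponentsWithStats(dk)
for i in range(1,nl):
    if st[i,4]>60:
        q=P[lab==i]; print(ce[i].round(1),st[i],q.mean(0).round(1),np.percentile(q[:,2],98).round(1)); t=q[q[:,2]>150]
        print(cv2.minEnclosingCircle(t[:,:2].astype(np.float32)))
E
```

```text
[618.5  59.5 229.3] [-1.80e+02  1.00e-01  4.58e+01] [ 10.3  25.2 -29.   95.3  13.4  63.1 -66.6] [-0.1 -0.5  0.1]
[323.9 200. ] [ 296  172   58   57 2569] [624.5  61.1 164.1] 167.0
((623.031494140625, 59.44273376464844), 21.35489845275879)
```

The button comes out at (623,59) with radius 21.4 mm and its top at 167 mm, which matches the description. I'll shut the fingers and press it.

Emit:
carry_out([
  [0.05,0.04,0.3,0,0,0,0],
  [0.05,0.04,0.5,0,0,0,0],
  [0.05,0.04,0.6,0,0,0,0],
  [0.05,0.04,0.7,0,0,0,0],
  [0.05,0.04,0.8,0,0,0,0],
  [0.05,0.04,0.9,0,0,0,0],
  [0.05,0.04,0.97,0,0,0,0],
  [0.05,0.04,1.02,0,0,0,0],
  [0.05,0.04,1.05,0,0,0,0],
  [0.05,0.04,1.08,0,0,0,0],
  [0.05,0.04,1.1,0,0,0,0],
  [0.05,0.04,1.13,0,0,0,0],
  [0.05,0.04,1.15,0,0,0,0],
  [0.05,0.04,1.16,0,0,0,0],
  [0.05,0.04,1.16,0,0,0,0],
], force=30)

```text
time_s: 4.58
position: [622.9, 62.2, 160.5]
tcp_rot: [180.0, -0.0, 46.0]
force: [-0.3, -0.7, 2.5]
gripper_width: -0.0
gripper_force: 1.3
```

Emit:
carry_out([
  [0,0,0.02,0,0,0,0],
  [0,0,0.04,0,0,0,0],
  [0,0,0.04,0,0,0,0],
])

```text
time_s: 4.95
position: [622.9, 62.2, 158.3]
tcp_rot: [180.0, -0.0, 46.0]
force: [-0.4, 0.2, 4.5]
gripper_width: 0.2
gripper_force: 2.2
```

Emit:
carry_out([
  [0,0,-0.3,0,0,0,0],
  [0,0,-0.8,0,0,0,85],
  [0,0,-0.8,0,0,0,85],
  [0,0,-0.8,0,0,0,85],
  [0,0,-0.8,0,0,0,85],
  [0,0,-0.8,0,0,0,85],
])

```text
time_s: 5.7
position: [622.3, 62.1, 205.4]
tcp_rot: [-180.0, 0.1, 46.0]
force: [0.2, 0.9, -0.3]
gripper_width: 85.2
gripper_force: 0.0
```

```bash
cat > btn.py <<'E'
from h import *
o=manip.get_obs(); im,d,m=snap('wrist'); K,T=m['mtx'],m['world_to_cam']
print(o['position'].round(1),o['tcp_rot'].round(1),o['joint_pos'].round(1),o['force'].round(1),o['gripper_width'])
P=wcloud(d,K,T)
dk=((im.max(2)<75)&(P[...,2]>138)&(P[...,2]<172)&(np.hypot(P[...,0]-622,P[...,1]-61)<40)).astype(np.uint8)
nl,lab,st,ce=cv2.connectedComponentsWithStats(dk)
for i in range(1,nl):
    if st[i,4]>60:
        q=P[lab==i]; zt=np.percentile(q[:,2],95); print(ce[i].round(1),st[i],q.mean(0).round(1),'top',zt.round(1)); t=q[q[:,2]>zt-15]
        print(cv2.minEnclosingCircle(t[:,:2].astype(np.float32)))
E
python3 btn.py
```

```text
[622.3  62.1 205.4] [-1.8e+02  1.0e-01  4.6e+01] [  9.8  26.8 -28.7  96.2  14.4  60.8 -67.4] [ 0.2  0.9 -0.3] 85.24281976524539
[322.8 214. ] [ 292  184   62   61 2942] [624.8  61.4 157.8] top 160.4
((622.9768676757812, 59.17308807373047), 21.49573516845703)
```

Its top is now at 160.4 mm, so the button is latched. Next I'll grip it, twist clockwise and let it rise.

Emit:
carry_out([
  [-0.03,0.04,0.5,0,0,0,85],
  [-0.03,0.04,0.9,0,0,0,85],
  [-0.03,0.04,1.15,0,0,0,70],
  [-0.03,0.04,1.24,0,0,0,60],
  [-0.03,0.04,1.24,0,0,0,30],
  [-0.03,0.04,1.24,0,0,0,30],
  [-0.03,0.04,1.24,0,0,0,30],
  [-0.03,0.04,1.24,0,0,0,30],
], force=40)

```text
time_s: 6.75
position: [622.9, 60.2, 132.3]
tcp_rot: [-180.0, -0.0, 46.0]
force: [-4.3, 2.9, 1.8]
gripper_width: 40.2
gripper_force: 40.0
```

Emit:
carry_out([
  [0,0,0,0,0,1.5,30],
  [0,0,0,0,0,3,30],
  [0,0,0,0,0,4.5,30],
  [0,0,0,0,0,6,30],
  [0,0,0,0,0,7.5,30],
  [0,0,0,0,0,9,30],
  [0,0,0,0,0,10,30],
  [0,0,0,0,0,10,30],
  [0,0,-0.04,0,0,10,30],
  [0,0,-0.09,0,0,10,30],
  [0,0,-0.09,0,0,10,30],
])

```text
time_s: 8.12
position: [622.8, 59.7, 137.3]
tcp_rot: [-180.0, 0.0, -3.9]
force: [-4.4, 2.8, 1.0]
gripper_width: 40.1
gripper_force: 40.1
```

Now I'll open, rise and check.

Emit:
carry_out([
  [0,0,0,0,0,0,85],
  [0,0,0,0,0,0,85],
  [0,0,0,0,0,0,85],
  [0,0,-0.6,0,0,0,85],
  [0,0,-1.3,0,0,0,85],
  [0,0,-1.3,0,0,0,85],
])

```text
time_s: 8.88
position: [625.8, 59.5, 219.1]
tcp_rot: [-179.9, -0.4, -4.0]
force: [0.5, 0.2, -0.2]
gripper_width: 85.0
gripper_force: 0.0
```

```bash
python3 btn.py && python3 - <<'E'
from h import *
o=manip.get_obs(); K=R.from_euler
# over probe
go([512,-160,240],[180,0,15],None)
go([512,-160,240],[180,0,-4],None)
E
```

```text
[625.8  59.5 219.1] [-179.9   -0.4   -4. ] [   1.2   24.4  -16.5   96.     7.8   60.3 -111.7] [ 0.5  0.2 -0.2] 85.04085493955984
[320.6 213.9] [ 291  184   60   60 2720] [625.9  58.7 164. ] top 166.6
((623.0626831054688, 59.118316650390625), 21.316267013549805)
shift [-1.611  3.776 -0.394] turn [ 1.000e-03 -4.500e-02 -3.809e+00]
shift [-1.611  3.776 -0.394] turn [-0.007 -0.044 -0.009]
```

The button is back up, with its top at 166.6 mm. Next is the probe.

Emit:
carry_out([
  [-0.2,0.5,-0.4,0,0,-1.7,85],
  [-0.55,1.3,-0.4,0,0,-3.4,85],
  [-0.9,2.1,-0.4,0,0,-5.1,85],
  [-1.25,2.9,-0.4,0,0,-6.8,85],
  [-1.6,3.7,-0.4,0,0,-8.5,85],
  [-1.6,3.77,-0.4,0,0,-10,85],
  [-1.6,3.77,-0.4,0,0,-10,85],
  [-1.6,3.77,-0.4,0,0,-10,85],
])

```text
time_s: 9.93
position: [511.6, -158.8, 238.5]
tcp_rot: [-179.9, -0.0, 45.9]
force: [-0.0, -0.2, 0.2]
gripper_width: 85.3
gripper_force: 0.0
```

```bash
cat > pr.py <<'E'
from h import *
o=manip.get_obs(); im,d,m=snap('wrist'); K,T=m['mtx'],m['world_to_cam']; save(im,'pics/w3.png',1.25)
print(o['position'].round(1),o['tcp_rot'].round(1),o['joint_pos'].round(1),o['force'].round(1))
P=wcloud(d,K,T); z=P[...,2]; near=np.hypot(P[...,0]-513,P[...,1]+160)<45
t=P[near&(z>148)&(z<160)]; print('top',len(t),cv2.minEnclosingCircle(t[:,:2].astype(np.float32)),np.percentile(t[:,2],[5,50,95]).round(1))
t=P[near&(abs(z-8)<3)]; print('foot',len(t),cv2.minEnclosingCircle(t[:,:2].astype(np.float32)))
t=P[near&(z>20)&(z<62)]; print('sleeve',len(t),cv2.minEnclosingCircle(t[:,:2].astype(np.float32)))
b=(im.min(2)>170)&near&(z>140); v,u=np.nonzero(b); c=np.array([u.mean(),v.mean()]); print('white',len(u),c,wplane(K,T,c,155))
E
python3 pr.py
```

```text
[ 511.6 -158.8  238.5] [-179.9   -0.    45.9] [ 28.8  15.3 -21.7 106.5   6.5  59.4 -39.6] [-0.  -0.2  0.2]
top 713 ((513.937744140625, -160.7638397216797), 12.04940128326416) [151.4 154.1 155.3]
foot 1409 ((509.9543762207031, -160.70883178710938), 41.01697540283203)
sleeve 506 ((514.3192749023438, -160.40061950683594), 19.121116638183594)
white 73 [346.08219178 215.64383562] [ 517.58744003 -182.02573315  155.        ]
```

The probe's top circle (r 12.0 mm, z 154) and its sleeve agree on (514,-160.6). I'll grasp it there.

Emit:
carry_out([
  [0.005,0.05,0.6,0,0,0,85],
  [0.005,0.05,1.3,0,0,0,85],
  [0.005,0.05,1.9,0,0,0,70],
  [0.005,0.05,2.2,0,0,0,50],
  [0.005,0.05,2.26,0,0,0,30],
  [0.005,0.05,2.26,0,0,0,10],
  [0.005,0.05,2.26,0,0,0,10],
  [0.005,0.05,2.26,0,0,0,10],
  [0.005,0.05,2.26,0,0,0,10],
  [0.005,0.05,2.26,0,0,0,10],
], force=50)

```text
time_s: 11.22
position: [514.1, -161.4, 103.8]
tcp_rot: [180.0, -0.0, 46.0]
force: [-0.1, 2.4, -0.0]
gripper_width: 22.9
gripper_force: 49.0
```

Emit:
carry_out([
  [0,0,-0.2,0,0,0,10],
  [0,0,-0.5,0,0,0,10],
  [0,0,-0.8,0,0,0,10],
  [0,0,-1.2,0,0,0,10],
  [0,0,-1.8,0,0,0,10],
  [0,0,-2.4,0,0,0,10],
  [0,0,-2.7,0,0,0,10],
  [0,0,-2.7,0,0,0,10],
])

```text
time_s: 12.22
position: [514.6, -161.9, 267.0]
tcp_rot: [179.8, -0.1, 46.0]
force: [-0.0, -0.6, -1.8]
gripper_width: 22.9
gripper_force: 49.2
```

```bash
cat > pad.py <<'E'
from h import *
y=np.radians(58.5); nh=np.array([-np.cos(y),-np.sin(y),0]); n=np.sin(np.radians(25))*nh+np.cos(np.radians(25))*np.array([0,0,1])
Bm=R.from_euler('z',58.5,degrees=True)*R.from_euler('y',-25,degrees=True)*R.from_euler('x',180,degrees=True)
E
python3 - <<'E'
from pad import *
o=manip.get_obs(); print(o['position'].round(1),o['tcp_rot'].round(1),o['joint_pos'].round(1),o['force'].round(1),o['gripper_width'])
print(n,Bm.as_matrix()[:,2],Bm.as_euler('xyz',degrees=True))
im,d,m=snap('wrist'); save(im,'pics/w4.png',1.25)
p=np.array([455,161,126])+n*(87+60); print(p)
go(p,Bm.as_euler('xyz',degrees=True))
E
```

```text
[ 514.6 -161.9  267. ] [ 1.798e+02 -1.000e-01  4.600e+01] [ 29.3  14.  -21.9 104.3   5.9  62.6 -38.7] [-0.  -0.6 -1.8] 22.939519863043774
[-0.22081744 -0.3603413   0.90630779] [ 0.22081744  0.3603413  -0.90630779] [180.  -25.   58.5]
[422.53983703 108.02982829 259.22724469]
shift [ 2.175 -4.218  0.102] turn [ 0.553  4.981 -2.467]
```

View pics/w4.png

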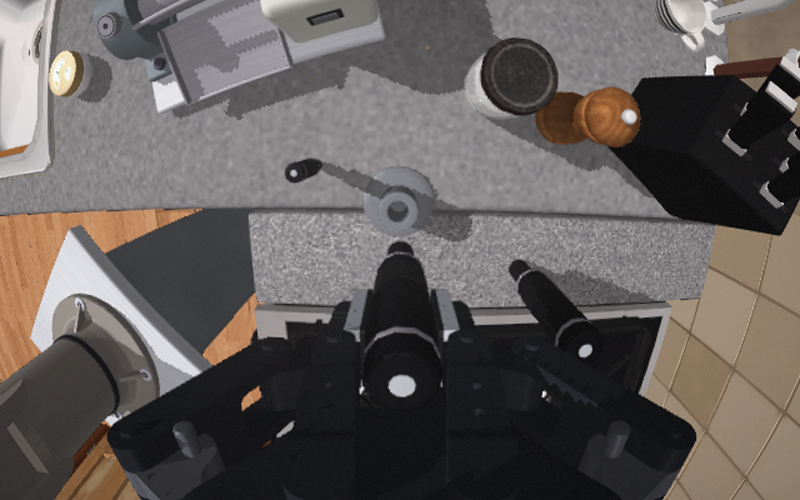

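The view shows the probe gripped straight, its white cap at (402,385) and its nose at (400,248). The empty stand is at (398,205), the pad at (107,27), and the bystanders haven't been disturbed. I'll move to a tilted stand-off over the pad.

Emit:
carry_out([
  [0.2,-0.5,0,0,0.2,0,10],
  [0.5,-1.1,0,0.1,0.8,-0.4,10],
  [0.8,-1.7,0,0.15,1.5,-0.8,10],
  [1.1,-2.3,0,0.25,2.2,-1.2,10],
  [1.4,-2.9,0.05,0.35,2.9,-1.5,10],
  [1.6,-3.5,0.1,0.45,3.6,-1.8,10],
  [1.8,-3.9,0.2,0.5,4.3,-2.1,10],
  [1.95,-4.18,0.23,0.55,5.0,-2.47,10],
  [1.95,-4.18,0.23,0.55,5.0,-2.47,10],
  [1.95,-4.18,0.23,0.55,5.0,-2.47,10],
])

```text
time_s: 13.52
position: [415.1, 96.2, 251.3]
tcp_rot: [-180.0, -25.0, 58.4]
force: [0.9, -0.4, -2.0]
gripper_width: 22.7
gripper_force: 49.2
```

```bash
python3 - <<'E'
from pad import *
o=manip.get_obs(); print(o['position'].round(1),o['tcp_rot'].round(1),o['joint_pos'].round(1),o['force'].round(1),o['gripper_width'])
im,d,m=snap('wrist'); save(im[60:300,140:500],'pics/w5.png',2)
K,T=m['mtx'],m['world_to_cam']; P=wcloud(d,K,T)
g=im.copy()
s=(np.linalg.norm(P-[455,162,126],axis=-1)<30)
v,u=np.nonzero(s); print(len(u),u.min(),u.max(),v.min(),v.max())
E
```

```text
[415.1  96.2 251.3] [-180.   -25.    58.4] [ 27.3  -2.9 -32.2 129.  -32.6  42.7 -14.4] [ 0.9 -0.4 -2. ] 22.704776794962964
1769 299 343 137 183
```

View pics/w5.png

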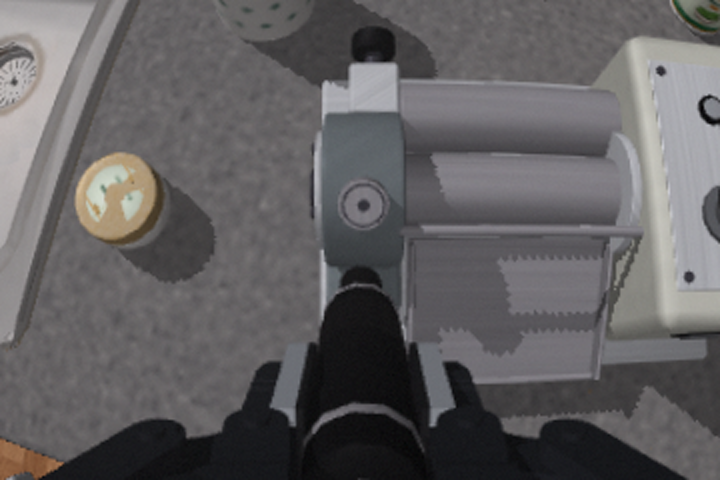

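The pad with its ring and centre mark is at crop (363,205), which is full pixel (321.5,162.5). It is clear of the nose, at crop (362,272), and the machine's edges line up with the tool. Now I'll measure the pad.

```bash
cat > mp.py <<'E'
from pad import *
im,d,K,T=load('wrist'); P=wcloud(d,K,T); o=manip.get_obs()
def pad(u0,v0):
    g=cv2.cvtColor(im,cv2.COLOR_RGB2GRAY); c0=wplane(K,T,np.array([u0,v0]),126.)
    s=np.linalg.norm(P-c0,axis=-1)<11; q=P[s]; c=q.mean(0); nn=np.linalg.svd(q-c)[2][2]; nn*=np.sign(nn[2])
    print('ray z126',c0.round(1),'pix',P[int(round(v0)),int(round(u0))].round(1),'plane c',c.round(1),len(q),'tilt',np.degrees(np.arccos(nn[2])).round(1),'az',np.degrees(np.arctan2(-nn[1],-nn[0])).round(1),'rms',(((q-c)@nn).std()).round(2))
    return c0
E
python3 - <<'E'
from mp import *
# refine centre: bright/grey pad vs greenish housing via saturation & Hough
g=cv2.cvtColor(im,cv2.COLOR_RGB2GRAY)[130:195,285:360]; G=cv2.resize(g,None,fx=6,fy=6,interpolation=cv2.INTER_CUBIC)
h=cv2.HoughCircles(cv2.GaussianBlur(G,(0,0),3),cv2.HOUGH_GRADIENT,1.5,40,param1=60,param2=30,minRadius=50,maxRadius=95); print(None if h is None else [(285+(x+.5)/6-.5,130+(y+.5)/6-.5,r/6) for x,y,r in h[0][:4]])
pad(321.5,162.5)
# long machine edges: roller band points and base/drum; yaw from button-free housing top rectangle edge
s=(abs(P[...,2]-125.5)<3)&(np.hypot(P[...,0]-630,P[...,1]-85)<110)&(im.min(2)>120); print('housing',cv2.minAreaRect(P[s][:,:2].astype(np.float32)))
b=np.array([623.0,59.2]); 
for c in (P[162,321],P[163,322],wplane(K,T,np.array([321.5,162.5]),126.)):
    v=c[:2]-b; print('dist',np.hypot(*v).round(1),'yaw',(np.degrees(np.arctan2(v[1],v[0]))-np.degrees(np.arctan2(195,2.6))).round(2))
E
```

```text
None
ray z126 [457.2 161.9 126. ] pix [458.  162.4 124.8] plane c [457.3 162.2 125.9] 414 tilt 24.4 az 57.7 rms 0.7
housing ((633.3268432617188, 81.09998321533203), (162.78799438476562, 82.36981964111328), 58.2588996887207)
dist 195.5 yaw 58.88
dist 194.6 yaw 59.17
dist 195.1 yaw 58.99
```

```bash
python3 - <<'E'
from pad import *
o=manip.get_obs(); A=R.from_euler('xyz',o['tcp_rot'],degrees=True)
print('pad in tool (mm)',A.inv().apply(np.array([457.2,161.9,126])-o['position']).round(2), 'tip at [0.5,0,86.8]')
E
```

```text
pad in tool (mm) [ 17.24   1.38 146.72] tip at [0.5,0,86.8]
```

Emit:
carry_out([
  [0.1,0.02,0.2,0,0,0,10],
  [0.28,0.02,0.5,0,0,0,10],
  [0.28,0.02,0.7,0,0,0,10],
  [0.28,0.02,0.75,0,0,0,10],
  [0.28,0.02,0.75,0,0,0,10],
  [0.28,0.02,0.75,0,0,0,10],
])

```text
time_s: 14.32
position: [434.0, 125.1, 218.3]
tcp_rot: [180.0, -25.1, 58.5]
force: [0.2, 0.0, -2.0]
gripper_width: 22.7
gripper_force: 49.2
```

```bash
python3 - <<'E'
from pad import *
o=manip.get_obs(); A=R.from_euler('xyz',o['tcp_rot'],degrees=True)
print(o['position'].round(1),o['tcp_rot'].round(2),o['joint_pos'].round(1),o['force'].round(1))
print('pad in tool (mm)',A.inv().apply(np.array([457.2,161.9,126])-o['position']).round(2))
im,d,m=snap('wrist'); save(im[130:240,255:385],'pics/w6.png',6)
E
```

```text
[434.  125.1 218.3] [179.97 -25.1   58.5 ] [ 24.3   2.6 -35.4 129.4 -30.3  34.9 -19.3] [ 0.2  0.  -2. ]
pad in tool (mm) [  0.2    0.51 102.03]
```

View pics/w6.png

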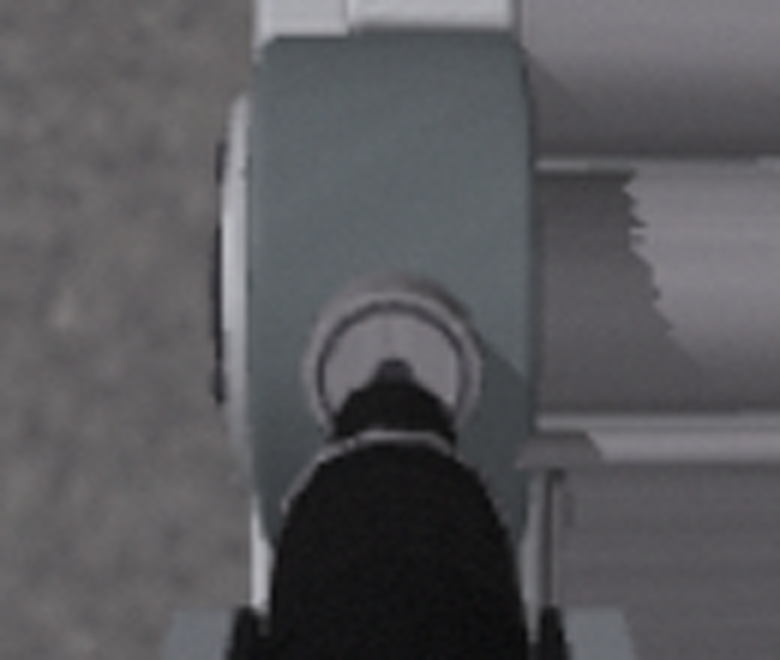

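The ring spans crop x 318–470, so its centre is about (394,375). The steel tip ends at about (393,360), so sideways alignment is within 0.3 mm. I'll check the fore-aft direction by projecting the expected points.

```bash
python3 - <<'E'
from pad import *
im,d,K,T=load('wrist'); o=manip.get_obs(); A=R.from_euler('xyz',o['tcp_rot'],degrees=True)
def proj(X):
    c=(T@np.append(X,1))[:3]; th=np.arctan2(np.hypot(c[0],c[1]),c[2]); r=K[0,0]*th; a=np.arctan2(c[1],c[0])
    return (np.array([K[0,2]+r*np.cos(a)-255,K[1,2]+r*np.sin(a)-130])+.5)*6
for t in([.2,.5,102],[-.8,.5,102],[.5,0,86.8],[1.5,0,86.8],[3.7,0,90-1.5],[8.5,0,78.8],[.5,8,78.8],[.5,-8,78.8]): print(t,proj(A.apply(t)+o['position']).round(0))
w=np.linalg.norm(wcloud(d,K,T)-[457.2,161.9,126],axis=-1)<14
P=wcloud(d,K,T)
# observed pad outline by plane height: points within 1.5mm of plane, above housing
h=(P-[457.2,161.9,126])@n; s=w&(abs(h)<2); q=A.inv().apply(P[s]-o['position']); print('pad in tool x range',np.percentile(q[:,0],[1,99]).round(1),'y',np.percentile(q[:,1],[1,99]).round(1),'z',np.median(q[:,2]).round(1))
# nose end ring points in tool frame
qa=A.inv().apply(P.reshape(-1,3)-o['position']); 
s=(abs(qa[:,0])<14)&(abs(qa[:,1])<14)
for lo,hi in((48,56),(56,66),(66,76),(79,87)):
    k=qa[s&(qa[:,2]>lo)&(qa[:,2]<hi)]; print(lo,len(k),'xmax',np.percentile(k[:,0],97).round(1) if len(k) else '','ymid',(np.percentile(k[:,1],[2,98])).round(1) if len(k) else '')
E
```

```text
[0.2, 0.5, 102] [395. 379.]
[-0.8, 0.5, 102] [395. 386.]
[0.5, 0, 86.8] [391. 408.]
[1.5, 0, 86.8] [391. 401.]
[3.7, 0, 88.5] [391. 381.]
[8.5, 0, 78.8] [391. 364.]
[0.5, 8, 78.8] [455. 426.]
[0.5, -8, 78.8] [326. 426.]
pad in tool x range [-6.  11.8] y [-11.2  11.7] z 102.4
48 1 xmax 7.1 ymid [-1. -1.]
56 60 xmax 7.2 ymid [-5.8  5.9]
66 78 xmax 7.3 ymid [-6.8  7.5]
79 0 xmax  ymid
```

```bash
python3 - <<'E'
from pad import *
im,d,K,T=load('wrist'); o=manip.get_obs(); A=R.from_euler('xyz',o['tcp_rot'],degrees=True); P=wcloud(d,K,T)
for v in range(186,206): print(v,(v-130)*6+3,im[v,317:324].mean(1).round(0) if 0 else im[v,316:325].max(1), d[v,320].round(1),A.inv().apply(P[v,320]-o['position']).round(1))
E
```

```text
186 339 [126 126 122 117 122 127 126 125 120] 252.2 [  5.8   0.2 102.4]
187 345 [126 126 122 120 122 126 126 122 120] 252.7 [  4.9   0.2 102.6]
188 351 [126 124 122 119 118 124 126 124 120] 253.0 [  4.    0.2 102.7]
189 357 [125 123 114 107  99 106 113 121 120] 252.8 [  3.3   0.2 102.3]
190 363 [126 113  83  57  55  51  77 108 122] 252.8 [  2.5   0.2 102.1]
191 369 [117  97  61  56  54  55  59  82 121] 252.7 [  1.7   0.2 101.8]
192 375 [107  74  44  50  50  49  52  71 108] 253.0 [  0.9   0.2 101.8]
193 381 [79 47 33 37 35 35 38 52 78] 226.8 [ 7.   0.3 76.4]
194 387 [43 25 25 25 22 23 23 25 37] 225.0 [ 6.8  0.3 74.4]
195 393 [25 27 26 25 26 27 25 24 23] 224.0 [ 6.4  0.3 73.2]
196 399 [27 27 24 26 27 25 24 21 22] 220.0 [ 6.8  0.3 69.2]
197 405 [25 27 23 25 24 22 24 22 22] 216.9 [ 6.9  0.3 66.1]
198 411 [25 25 24 21 26 23 24 22 22] 214.9 [ 6.8  0.3 64. ]
199 417 [25 26 25 25 25 25 23 20 21] 213.5 [ 6.6  0.3 62.4]
200 423 [30 35 36 30 23 28 27 23 24] 210.9 [ 6.6  0.3 59.8]
201 429 [52 65 62 45 44 43 36 29 31] 207.7 [ 6.9  0.3 56.4]
202 435 [111 116 113 104 103  94  86  82  81] 192.1 [10.8  0.4 41.4]
203 441 [77 67 65 60 57 58 58 56 57] 189.5 [11.   0.4 38.8]
204 447 [37 23 21 23 23 30 30 33 30] 187.0 [11.2  0.4 36.2]
205 453 [24 23 22 21 20 23 20 22 24] 187.8 [10.4  0.4 36.8]
```

```bash
python3 - <<'E'
from pad import *
im,d,K,T=load('wrist'); o=manip.get_obs(); A=R.from_euler('xyz',o['tcp_rot'],degrees=True); P=wcloud(d,K,T)
g=(im.min(2)>150).astype(np.uint8); g[:, :280]=0; g[:,360:]=0; g[:270]=0
nl,lab,st,ce=cv2.connectedComponentsWithStats(g)
for i in range(1,nl):
    if st[i,4]>60:
        c,q=wrays(K,T,ce[i]); c=A.inv().apply(c-o['position']); q=A.inv().apply(q)
        print(ce[i].round(1),st[i],(c+q*(-51.2-c[2])/q[2]).round(2),'depth',np.median(A.inv().apply(P[lab==i]-o['position']),0).round(1))
# cap face points
qa=A.inv().apply(P.reshape(-1,3)-o['position']); k=qa[(np.hypot(qa[:,0],qa[:,1])<16)&(qa[:,2]<-45)&(qa[:,2]>-58)]
print(len(k),cv2.minEnclosingCircle(k[:,:2].astype(np.float32)),np.median(k[:,2]))
E
```

```text
2996 ((0.34290972352027893, 0.16955113410949707), 15.88493537902832) -50.79044382028751
```

```bash
python3 - <<'E'
from pad import *
im,d,K,T=load('wrist'); o=manip.get_obs(); A=R.from_euler('xyz',o['tcp_rot'],degrees=True); P=wcloud(d,K,T)
Q=A.inv().apply(P.reshape(-1,3)-o['position']).reshape(P.shape)
s=((np.hypot(Q[...,0],Q[...,1])<20)&(abs(Q[...,2]+51)<5)).astype(np.uint8)
nl,lab,st,ce=cv2.connectedComponentsWithStats(s); i=1+np.argmax(st[1:,4]); k=Q[lab==i]; print(st[i],ce[i].round(1),np.percentile(k,[1,50,99],axis=0).round(1).tolist())
x0,y0,w,h=st[i,:4]; sub=im[y0:y0+h,x0:x0+w].max(2); print(sub.max(),np.percentile(sub,[50,90,95]))
b=((im.max(2)>0.6*sub.max())&(lab==i)); v,u=np.nonzero(b); c=np.array([u.mean(),v.mean()]); cc,q=wrays(K,T,c); cc=A.inv().apply(cc-o['position']); q=A.inv().apply(q)
print(len(u),c.round(1),(cc+q*(-51.2-cc[2])/q[2]).round(2))
for lo,hi in((-40,-30),(-30,-20),(-20,-10),(0,10),(20,30),(48,60),(60,72)):
    t=Q[(abs(Q[...,1])<1.5)&(abs(Q[...,0])<16)&(Q[...,2]>lo)&(Q[...,2]<hi)]; print(lo,len(t),np.median(t[:,0]).round(1) if len(t) else '')
E
```

```text
[ 290  274   64   56 2807] [321.3 301.3] [[-10.5, -9.8, -52.4], [2.2, 0.9, -50.9], [10.9, 11.8, -46.4]]
140 [ 17.  93. 119.]
292 [321.2 308.1] [ -0.69   0.94 -51.2 ]
-40 91 10.9
-30 72 10.9
-20 61 10.9
0 44 10.8
20 25 11.1
48 7 6.8
60 19 6.9
```

Emit:
carry_out([
  [0.013,0.003,0.08,0,0,0,10],
  [0.013,0.003,0.16,0,0,0,10],
  [0.013,0.003,0.22,0,0,0,10],
  [0.013,0.003,0.26,0,0,0,10],
  [0.013,0.003,0.28,0,0,0,10],
  [0.013,0.003,0.3,0,0,0,10],
  [0.013,0.003,0.3,0,0,0,10],
  [0.013,0.003,0.3,0,0,0,10],
])

```text
time_s: 15.38
position: [438.3, 132.5, 202.1]
tcp_rot: [-180.0, -25.1, 58.5]
force: [-1.5, -1.1, 0.9]
gripper_width: 23.1
gripper_force: 49.5
```

```bash
cat > fin.py <<'E'
from pad import *
A0=None
F=[]
for i in range(12):
    im,d,m=snap('wrist'); o=manip.get_obs(); F.append(o['force'])
A=R.from_euler('xyz',o['tcp_rot'],degrees=True)
print(o['position'].round(2),o['tcp_rot'].round(2),'pad in tool',A.inv().apply(np.array([457.2,161.9,126])-o['position']).round(2))
f=np.mean(F,0); print('force',f.round(2),'std',np.std(F,0).round(2),'along n',(f@n).round(2),'in tool',A.inv().apply(f).round(2),'minus base',((f-[.2,-.1,-1.9])@n).round(2), 'torque',o['torque'].round(2),o['gripper_width'],o['time_s'])
E
python3 fin.py
```

```text
[438.35 132.56 202.11] [180.   -25.1   58.53] pad in tool [-0.71  0.76 83.71]
force [-1.9  -0.64  0.74] std [0.44 0.49 0.35] along n 1.32 in tool [-1.08 -1.29 -1.32] minus base 3.05 torque [-0.35  0.64  0.14] 23.037556152583377 15.975
```

Emit:
carry_out([
  [0,0,0.01,0,0,0,10],
  [0,0,0.02,0,0,0,10],
  [0,0,0.02,0,0,0,10],
  [0,0,0.02,0,0,0,10],
])

```text
time_s: 16.48
position: [438.6, 133.0, 201.0]
tcp_rot: [-180.0, -25.1, 58.5]
force: [-2.1, -0.5, 2.0]
gripper_width: 22.7
gripper_force: 49.7
```

```bash
python3 fin.py && python3 - <<'E'
from pad import *
im,d,K,T=load('wrist'); save(im[150:230,270:370],'pics/w7.png',7)
o=manip.get_obs(); A=R.from_euler('xyz',o['tcp_rot'],degrees=True); P=wcloud(d,K,T); Q=A.inv().apply(P.reshape(-1,3)-o['position']).reshape(P.shape)
print(np.median(Q[(abs(Q[...,1])<1.5)&(abs(Q[...,0])<16)&(Q[...,2]>50)&(Q[...,2]<72)][:,0]))
h=(P-[457.2,161.9,126])@n; s=(np.linalg.norm(P-[457.2,161.9,126],axis=-1)<20)&(h>-1.6)&(h<2)&(im.mean(2)>70)
q=Q[s]; print('pad pts',len(q),np.percentile(q,[1,50,99],axis=0).round(1).tolist(),np.median(h[s]).round(2))
E
```

```text
[438.63 132.95 201.02] [-180.    -25.1    58.52] pad in tool [-0.68  0.72 82.53]
force [-1.97 -0.96  1.83] std [0.46 0.47 0.46] along n 2.44 in tool [-0.9  -1.18 -2.44] minus base 4.17 torque [-0.34  0.68  0.22] 22.990034690475863 17.075
6.748226073145852
pad pts 292 [[-4.5, -11.8, 81.5], [5.8, 1.1, 83.1], [11.3, 11.9, 84.1]] -0.54
```

View pics/w7.png

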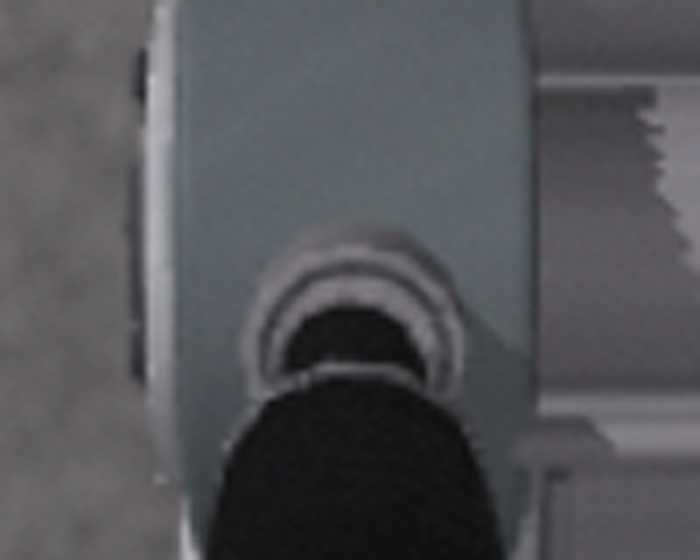

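The nose covers the middle of the ring, with its top edge at (350,303) where 304 is expected when centred, and the sideways offset is under 0.7 mm. The push is about 4.2 N and about 4 mm of travel, so the tip is half-way in. I'll hand it in.

```bash
python3 -c "
from bench import manip
print(manip.job_done())"
```

```text
the job is handed in; nothing more can be done
None
```

The job is handed in, with no verdict shown: the stop button latched and sprang back up, and the arm holds the middle-sized probe square on the pad, under 1 mm off centre by the wrist camera, at about 4.2 N, so its tip is about half-way in.

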